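# Finish a crosswise timber crib for an engine case

### The arm

A 7-joint arm with a two-finger parallel gripper is mounted at the origin on the work surface. World frame = base frame: x ahead of the robot, y to its left, z up, the work surface at z = 0. Lengths are in m, angles in rad, forces in N, time in s.
With the tool pointing down it reaches from about 0.425 to 0.925 m from the base axis. Payload 6.8 kg.
Tool frame: the origin (TCP) lies at the very end of the fingers, on their centre line; the grasp point (between the pads) lies 19 mm behind it; y points along the fingers, z is the direction in which the jaws open and shut, and the axes are right-handed (so a half turn about y gives the same grasp; the last joint's range is limited). The gripper opens to 85 mm and grips with 20 to 120 N. Pads are 22 mm wide; open, the fingers measure 114 mm over their backs; the gripper's body (76 mm by 85 mm) begins 54 mm behind the grasp point. The pads swing forward as they close: fully open they stand 13 mm farther back than shut.
Start: joints at [1.027, 0.477, 0.022, 1.555, -0.011, 1.109, -0.083], TCP at [0.285, -0.612, 0.231] pointing down, gripper open.
Joint ranges: [-2.96, 2.96], [-0.34, 2.1], [-1.41, 1.46], [0.24, 2.44], [-1.37, 4.51], [0.17, 1.92], [-2.96, 2.96]. Speed limits (rad/s): [2.39, 2.39, 3.14, 3.14, 3.14, 3.14, 3.14].

### API

Orientations are given as a unit quaternion [w, x, y, z].
In Python, from cell import manip gives the robot as it stands.
- The arm moves only by the tool carry_out, never from a script. Its argument "targets" is one flat list of numbers, 6 for each row, row after row: the shift along the tool's x, y, z in cm, then the turn, a rotation vector about the tool's x, y, z in degrees. A call has 1 to 10 rows; each row shifts and turns the commanded pose from where the row before left it, along the tool's axes as they then stand; what a row does not reach is not made up. A row lasts 1/12 s, in which the tool goes at most 41.7 mm and 7.16 degrees, less where a joint would pass 70% of its speed; a pose out of reach is approached as far as the arm can. A call is refused whole if a number of a shift passes 4.17 or a number of a turn 7.16, either way. A call with a gripper value outside its range is refused whole. "claw" is the finger opening in cm, from 0 to 8.54, set as the call begins (left out, the last holds). The fingers move at their own pace and stop on an object; the grip force is fixed at half the most. Time passes only in rows, so rows that do not move let the fingers close. It gives the time, the measured TCP pose, the force and the opening at its end, in the units of the state.
- manip.get_obs(): the state, without advancing time (a new reading comes with each control period).
- manip.camera(name): name is "side" or "top"; returns a dict with "color" (480x640x3 uint8, red, green, blue), "vertical_fov" (degrees; the focal length in pixels is half the picture's height over the tangent of half this angle, whatever the lens; pixels are square), "cx", "cy" (the principal point, pixels), "R" (3x3) and "t" (3): a world point X has camera coordinates R X + t. Camera axes: x right, y down, z forward; pixel columns grow to the right and rows downward; lengths in m; the calibration is good to about 2 mm. A picture is of the moment at which its call begins. There is no depth.
- manip.finish_job(): hands the job in, once; it reports no verdict.
The state is a dict: "clock": time; "joint_positions": joint angles; "qd": joint speeds; "joint_efforts": joint torques, N m; "position": TCP position; "ee_rot": TCP orientation; "wrist_force": force on the tool from outside, world axes, zero at the start; "ft_torque": the same for the moment, N m; "finger_gap": opening from 0.0 (shut) to 1.0 (fully open).
Only numpy, scipy, OpenCV 4.12 (cv2) and the standard library are available. Lean on these libraries where they do the work, as an engineer would, in place of code of your own. Each camera call takes 0.05 s, during which the arm holds its last target. There are 200 camera calls.

### The job

Finish the timber crib on the rubber mat so it can carry the engine case: two slats already lie there as the first layer. Lay the other two bare slats flat and square across them, one near each end, so that at all four corners every slat end sticks out about 15 mm past the slat it crosses, then lay the blue-faced board on top, centred, blue face up, running the same way as the first layer. Set the pieces down without dropping them, leave the first layer where it lies, do not disturb the gauge stand, wrench or oil bottle, and let go of everything.

Things in the scene. Friction and masses are not known exactly. Their poses are not given: they have to be found in the camera images.
- mat: Fixed black rubber mat, 220 x 220 x 4 thick, on the red bench. Origin: centre of its underside (bench level); x and y along its edges. The first-layer slats lie along its x, their centres 52 mm to +y (base_a) and 52 mm to -y (base_b) of its middle.
- base_a: Bare pale hardwood slat, 170 long x 36 wide x 24 high, about 100 g, lying flat. Origin: centre of its underside; x along its length, z up. First layer, loose on the mat (underside 4 mm above the bench); base_b is centred at y -104 mm in its frame. Finished, in its frame: crossing slats centred at x +52 and -52, y -52, z 24 mm, along y; blue-faced board at x 0, y -52, z 48 mm, along x.
- base_b: Bare pale hardwood slat, 170 long x 36 wide x 24 high, about 100 g, lying flat. Origin: centre of its underside; x along its length, z up. First layer, the second of the two on the mat, parallel to base_a.
- slat_c: Bare pale hardwood slat, 170 long x 36 wide x 24 high, about 100 g, lying flat. Origin: centre of its underside; x along its length, z up. One of the two to lay across; starts loose on the bench, off the mat, at any of three places.
- slat_d: Bare pale hardwood slat, 170 long x 36 wide x 24 high, about 100 g, lying flat. Origin: centre of its underside; x along its length, z up. The other one to lay across, alike; starts loose on the bench, off the mat.
- pad_board: Dark wooden board with a blue hard plastic face on top, 170 long x 52 wide x 25 high in all (wood 19 high; the blue face, 164 x 46, is the top 6), about 160 g, starts blue face up on the bench, off the mat. Origin: centre of its underside; x along its length, z up.
- gauge_stand: Bystander: dial gauge on a small magnetic stand, base 50 x 60 x 45, round dial 56 wide, 165 high in all. Origin: centre of the base's underside. Must not be disturbed.
- wrench: Bystander: steel wrench about 180 long and under 15 high, lying along its own x on the far part of the bench. Origin: on its underside, about mid-length. Must not be disturbed.
- oiler: Bystander: black oil bottle with a red cap, 60 across, 130 high, standing. Origin: centre of its underside. Must not be disturbed.
Not all that is in view belongs to the job. Several things have the shape of the pad_board; the one meant has the colours described above. Leave any orange look-alike of the slat_c alone.

How it is judged:
On the way, in this order (a step that is already met when the one before it is completed fails the run):
1. both bare slats lie flat and square across the first layer, one near each end, and are let go ((((x of slat_c in the frame of base_a between 0.04 and 0.064 m and y of slat_c in the frame of base_a between -0.064 and -0.04 m and z of slat_c in the frame of base_a between 0.02 and 0.028 m and angle between slat_c's own z axis and vertical below 0.08 rad and angle between the x axis of slat_c and the y axis of base_a, either way round below 0.12 rad) and (x of slat_d in the frame of base_a between -0.064 and -0.04 m and y of slat_d in the frame of base_a between -0.064 and -0.04 m and z of slat_d in the frame of base_a between 0.02 and 0.028 m and angle between slat_d's own z axis and vertical below 0.08 rad and angle between the x axis of slat_d and the y axis of base_a, either way round below 0.12 rad)) or ((x of slat_c in the frame of base_a between -0.064 and -0.04 m and y of slat_c in the frame of base_a between -0.064 and -0.04 m and z of slat_c in the frame of base_a between 0.02 and 0.028 m and angle between slat_c's own z axis and vertical below 0.08 rad and angle between the x axis of slat_c and the y axis of base_a, either way round below 0.12 rad) and (x of slat_d in the frame of base_a between 0.04 and 0.064 m and y of slat_d in the frame of base_a between -0.064 and -0.04 m and z of slat_d in the frame of base_a between 0.02 and 0.028 m and angle between slat_d's own z axis and vertical below 0.08 rad and angle between the x axis of slat_d and the y axis of base_a, either way round below 0.12 rad))) and contact force between each of slat_c, slat_d and the fingers below 0.05 N), for 0.2 s.
2. the blue-faced board lies on them, centred, crosswise to them, let go ((((x of slat_c in the frame of base_a between 0.04 and 0.064 m and y of slat_c in the frame of base_a between -0.064 and -0.04 m and z of slat_c in the frame of base_a between 0.02 and 0.028 m and angle between slat_c's own z axis and vertical below 0.08 rad and angle between the x axis of slat_c and the y axis of base_a, either way round below 0.12 rad) and (x of slat_d in the frame of base_a between -0.064 and -0.04 m and y of slat_d in the frame of base_a between -0.064 and -0.04 m and z of slat_d in the frame of base_a between 0.02 and 0.028 m and angle between slat_d's own z axis and vertical below 0.08 rad and angle between the x axis of slat_d and the y axis of base_a, either way round below 0.12 rad)) or ((x of slat_c in the frame of base_a between -0.064 and -0.04 m and y of slat_c in the frame of base_a between -0.064 and -0.04 m and z of slat_c in the frame of base_a between 0.02 and 0.028 m and angle between slat_c's own z axis and vertical below 0.08 rad and angle between the x axis of slat_c and the y axis of base_a, either way round below 0.12 rad) and (x of slat_d in the frame of base_a between 0.04 and 0.064 m and y of slat_d in the frame of base_a between -0.064 and -0.04 m and z of slat_d in the frame of base_a between 0.02 and 0.028 m and angle between slat_d's own z axis and vertical below 0.08 rad and angle between the x axis of slat_d and the y axis of base_a, either way round below 0.12 rad))) and x of pad_board in the frame of base_a between -0.012 and 0.012 m and y of pad_board in the frame of base_a between -0.064 and -0.04 m and z of pad_board in the frame of base_a between 0.043 and 0.053 m and angle between pad_board's own z axis and vertical below 0.08 rad and angle between the x axis of pad_board and the x axis of base_a, either way round below 0.12 rad and contact force between pad_board and the fingers below 0.05 N), for 0.2 s.
At the end, for the whole second after the job is handed in: Both bare slats flat across the first layer, square within 0.12 rad, within 12 mm of 52 mm either side of its middle; the blue-faced board, face up, rests on both, along the first layer (0.12 rad), centred within 12 mm; first layer moved under 15 mm; all released, at rest (all of step 2 and distance of each of base_a, base_b from where it was at the start of the episode below 0.015 m and linear speed of each of slat_c, slat_d, pad_board below 0.02 m/s and angular speed of each of slat_c, slat_d, pad_board below 0.15 rad/s and contact force between each of slat_c, slat_d and the fingers below 0.05 N and contact force between pad_board and slat_c above 0.05 N and contact force between pad_board and slat_d above 0.05 N); the robot touches nothing.
It fails at once if a first-layer slat is moved more than 25 mm or lifted (distance of any of base_a, base_b from where it was at the start of the episode above 0.025 m).
It fails at once if a slat or the board is dropped (falls free faster than 0.5 m/s) ((contact force between slat_c and the fingers below 0.01 N and contact force between slat_c and the arm below 0.01 N and linear speed of slat_c above 0.5 m/s) or (contact force between slat_d and the fingers below 0.01 N and contact force between slat_d and the arm below 0.01 N and linear speed of slat_d above 0.5 m/s) or (contact force between pad_board and the fingers below 0.01 N and contact force between pad_board and the arm below 0.01 N and linear speed of pad_board above 0.5 m/s)).
It fails at once if the gauge stand, wrench or oil bottle is moved more than 20 mm or tipped (distance of any of gauge_stand, wrench, oiler from where it was at the start of the episode above 0.02 m or angle between any of gauge_stand, oiler's own z axis and vertical above 0.25 rad).
It also fails if it takes over 64 s, if anything falls off the work surface, if the arm or the gripper's body presses on something with over 40 N, if the wrist force passes 120 N, or if a joint passes its speed limit or range.

## Working session

There is one attempt and no reset: what is moved stays moved. The work goes in short steps, Python scripts to look and compute and a tool call to move; the robot and the scene stay as the last step left them, time stands still between calls to the robot, and variables do not carry over. Pictures are saved under pics/ and viewed, about 8 in all and at most 12, crops included, and the job is handed in when it is done.

Besides the shell and the picture viewer there is one more tool, called after "Emit:" in YAML: its name, and indented under it one key for each argument. carry_out: Moves the arm, as the interface text tells. Its arguments: {"type":"object","properties":{"targets":{"type":"array"},"claw":{"type":"number"}},"required":["targets"]}

```bash
mkdir -p pics; python3 - <<'E'
from cell import manip
import cv2
print(manip.get_obs())
for n in ("top","side"):
    c=manip.camera(n); cv2.imwrite(f"pics/{n}0.png",c["color"][:,:,::-1]); print(n,c["vertical_fov"],c["cx"],c["cy"],c["R"],c["t"])
E
```

```text
{'clock': 0.0, 'joint_positions': array([ 1.02689024,  0.477801  ,  0.02236138,  1.55645473, -0.01150658,
        1.10929115, -0.083109  ]), 'qd': array([ 0.00016171, -0.0022054 , -0.00087479, -0.00041657, -0.00063355,
       -0.00035904, -0.00163154]), 'joint_efforts': array([-6.62980165e-04, -5.96442819e+01,  1.60747491e+00, -2.81198323e+01,
        1.24023895e-02,  9.42570943e-03, -8.78473060e-06]), 'position': array([ 0.2846717 , -0.61138286,  0.23032415]), 'ee_rot': array([ 0.15267347, -0.15304833,  0.69100391, -0.68976853]), 'wrist_force': array([-0.36908846, -0.06017986,  0.13154646]), 'ft_torque': array([ 0.00112096, -0.01256985,  0.01309215]), 'finger_gap': 1.001785356957526}
top 43.805403212583656 321.9742850662255 240.59934116473656 [[ 0.00107446 -0.99998573  0.00523304]
 [-0.99849519 -0.00135976 -0.05482251]
 [ 0.05482884 -0.00516626 -0.9984824 ]] [0.0219163  0.53322916 1.47639428]
side 55.68177831054412 322.7417546834799 239.6687724650942 [[-0.67030339 -0.7418426   0.01905057]
 [-0.46444933  0.39936182 -0.79044099]
 [ 0.57877472 -0.5386833  -0.61224188]] [0.36935797 0.26375953 0.72301651]
```

View pics/top0.png

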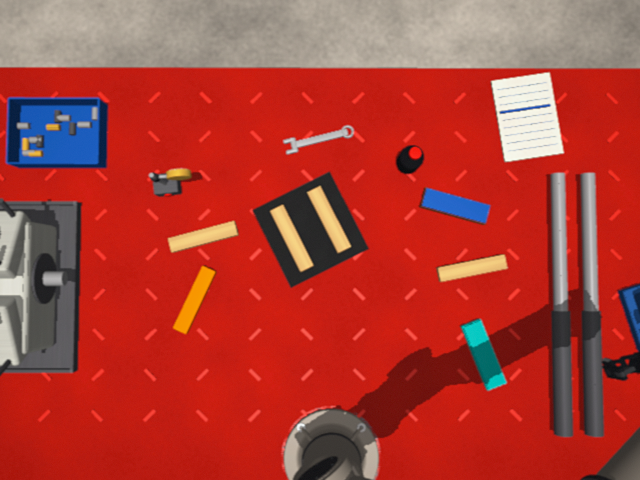

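View pics/side0.png

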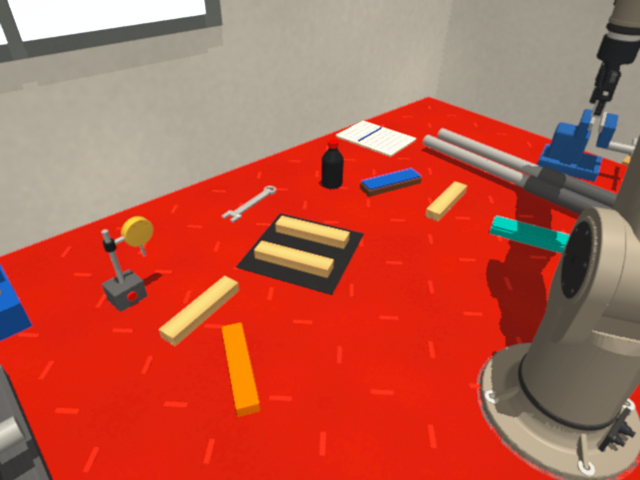

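```bash
cat > h.py <<'E'
import numpy as np, cv2
from scipy.spatial.transform import Rotation as Ro
from cell import manip
def K(c):
    f=240/np.tan(np.radians(c["vertical_fov"])/2); return f
def unproj(c,uv,z):
    f=K(c); R=np.array(c["R"]);t=np.array(c["t"]); C=-R.T@t
    out=[]
    for u,v in np.atleast_2d(uv):
        d=R.T@np.array([(u-c["cx"])/f,(v-c["cy"])/f,1]); out.append((C+d*(z-C[2])/d[2])[:2])
    return np.array(out)
def proj(c,X):
    p=np.atleast_2d(X)@np.array(c["R"]).T+c["t"]; return p[:,:2]/p[:,2:]*K(c)+[c["cx"],c["cy"]]
def rects(c,lo,hi,z,amin=300,amax=4000):
    m=cv2.inRange(cv2.cvtColor(c["color"],cv2.COLOR_RGB2HSV),np.array(lo),np.array(hi))
    r=[]
    for k in cv2.findContours(m,cv2.RETR_EXTERNAL,cv2.CHAIN_APPROX_NONE)[0]:
        if amin<cv2.contourArea(k)<amax:
            b=cv2.boxPoints(cv2.minAreaRect(k)); w=unproj(c,b,z)
            e=[w[1]-w[0],w[2]-w[1]]; L=max(e,key=np.linalg.norm); S=min(e,key=np.linalg.norm)
            r.append((b.mean(0).round(1),w.mean(0).round(4),np.round(np.degrees(np.arctan2(L[1],L[0]))%180,1),np.round([np.linalg.norm(L),np.linalg.norm(S)],4)))
    return r
def pose(o=None):
    o=o or manip.get_obs(); w,x,y,z=o["ee_rot"]; return np.array(o["position"]),Ro.from_quat([x,y,z,w])
def tool(yaw):
    "orientation: y down, z (jaw) horizontal at yaw deg"
    a=np.radians(yaw); Z=np.array([np.cos(a),np.sin(a),0]); Y=np.array([0,0,-1.]); return Ro.from_matrix(np.c_[np.cross(Y,Z),Y,Z])
def step(p,yaw):
    "tool-frame shift (cm) now, and turn (deg) to reach p, jaw axis yaw mod 180"
    q,R=pose(); best=min(((R.inv()*tool(y)).as_rotvec(degrees=True) for y in (yaw,yaw+180)),key=np.linalg.norm)
    return R.inv().apply(np.array(p)-q)*100,best
E
python3 - <<'E'
from h import *
c=manip.camera("top"); im=c["color"]
for n,p in dict(slat1=(202,236),slat2=(473,268),base=(292,238),blue=(455,205),blue2=(455,208),teal=(478,335),orange=(194,300)).items(): print(n,p,cv2.cvtColor(im,cv2.COLOR_RGB2HSV)[p[1],p[0]])
for r in rects(c,(12,60,150),(25,160,255),.024): print("bare",*r)
for r in rects(c,(12,60,150),(25,160,255),.028): print("bare28",*r)
for r in rects(c,(105,120,80),(125,255,255),.025): print("blue",*r)
q,R=pose(); print(R.as_matrix().round(3))
s=manip.camera("side")["color"]
a=cv2.resize(im[170:400,400:530],None,fx=2.6,fy=2.6); b=cv2.resize(s[150:290,350:600],(450,252),interpolation=cv2.INTER_CUBIC)
o=np.zeros((600,800,3),np.uint8); a=a[:598]; o[:a.shape[0],:a.shape[1]]=a; o[:252,345:795]=b
cv2.imwrite("pics/crop1.png",o[:,:,::-1])
E
```

```text
slat1 (202, 236) [ 21 119 245]
slat2 (473, 268) [ 20 121 245]
base (292, 238) [ 21 119 247]
blue (455, 205) [108 206 203]
blue2 (455, 208) [108 207 202]
teal (478, 335) [ 89 242 201]
orange (194, 300) [ 18 255 248]
bare [472.  267.4] [ 0.4667 -0.3494] 101.3 [0.1704 0.0359]
bare [202.5 236.3] [0.543  0.3189] 105.1 [0.1711 0.0371]
bare [291.3 237.6] [0.5402 0.0989] 26.7 [0.1703 0.0356]
bare [328.7 218.9] [0.587 0.006] 26.5 [0.1706 0.0368]
bare28 [472.  267.4] [ 0.4666 -0.3484] 101.3 [0.17   0.0358]
bare28 [202.5 236.3] [0.5427 0.3181] 105.1 [0.1706 0.037 ]
bare28 [291.3 237.6] [0.54   0.0987] 26.7 [0.1698 0.0355]
bare28 [328.7 218.9] [0.5866 0.0061] 26.5 [0.1702 0.0367]
blue [630.5 314. ] [ 0.3523 -0.7397] 178.4 [0.1426 0.0422]
blue [455.3 205.2] [ 0.6213 -0.3095] 74.6 [0.1631 0.0461]
[[-0.907 -0.001  0.422]
 [-0.422  0.001 -0.907]
 [ 0.    -1.    -0.001]]
```

View pics/crop1.png

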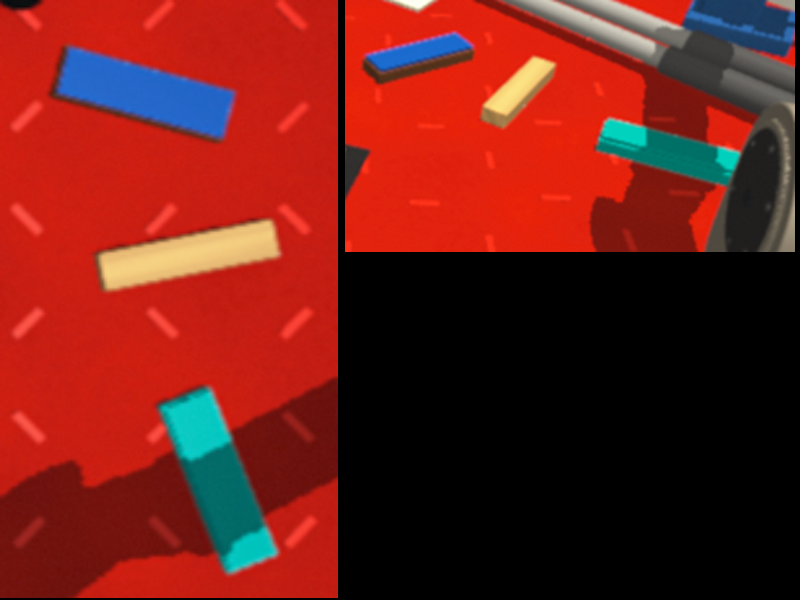

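The crop confirms the parts.
- **Blue-faced board:** (455,205). It has a blue face on dark wood. The teal piece at (484,355) and the blue vise at (630,314) are not it.
- **Bare slats:** (472,267) and (202,236). The orange piece at (194,300) is the look-alike.

I'll turn the jaws for the right-hand slat first.

Emit:
carry_out:
  targets: [0, 0, 0, 0, -7, 0, 0, 0, 0, 0, -7, 0, 0, 0, 0, 0, -7, 0, 0, 0, 0, 0, -7, 0, 0, 0, 0, 0, -7, 0, 0, 0, 0, 0, -7, 0, 0, 0, 0, 0, -7, 0, 0, 0, 0, 0, -7, 0, 0, 0, 0, 0, -7, 0, 0, 0, 0, 0, -7, 0]
  claw: 6.5

```text
clock: 1.03
position: [0.2848, -0.6118, 0.231]
ee_rot: [0.523, -0.523, 0.476, -0.476]
wrist_force: [0.7, -0.4, -0.0]
finger_gap: 0.758
```

```bash
python3 - <<'E'
from h import *
print(step((.4667,-.349,.10),11.3))
q,R=pose(); print(q,R.as_matrix().round(3))
c=manip.camera("top"); print("oiler/gauge base px->world", unproj(c,[(408,162),(166,188),(152,178),(190,174)],.03), unproj(c,[(178,174)],.14))
E
```

```text
(array([-24.47744928,  13.10795092,  20.54754553]), array([ 0.01232704, -5.98963213, -0.02698224]))
[ 0.28479731 -0.61179779  0.23101636] [[ 0.093 -0.     0.996]
 [-0.996  0.     0.093]
 [-0.    -1.    -0.   ]]
oiler/gauge base px->world [[ 0.72878737 -0.19149647]
 [ 0.66249207  0.40967048]
 [ 0.68741017  0.44476084]
 [ 0.69759957  0.35067058]] [[0.67916769 0.35429744]]
```

Emit:
carry_out:
  targets: [-2.45, 1.3, 2.05, 0, 0, 0, -2.45, 1.3, 2.05, 0, 0, 0, -2.45, 1.3, 2.05, 0, 0, 0, -2.45, 1.3, 2.05, 0, 0, 0, -2.45, 1.3, 2.05, 0, 0, 0, -2.45, 1.3, 2.05, 0, 0, 0, -2.45, 1.3, 2.05, 0, 0, 0, -2.45, 1.3, 2.05, 0, 0, 0, -2.45, 1.3, 2.05, 0, 0, 0, -2.45, 1.3, 2.05, 0, -6, 0]

```text
clock: 1.92
position: [0.4687, -0.3488, 0.1008]
ee_rot: [-0.545, 0.545, -0.451, 0.451]
wrist_force: [1.4, -0.7, 0.1]
finger_gap: 0.76
```

Emit:
carry_out:
  targets: [0, 0, 0, 0, 0, 0, 0, 0, 0, 0, 0, 0]

```text
clock: 2.08
position: [0.469, -0.3474, 0.1005]
ee_rot: [0.546, -0.546, 0.45, -0.449]
wrist_force: [0.4, -0.8, -0.3]
finger_gap: 0.762
```

```bash
python3 - <<'E'
from h import *
print(step((.4667,-.349,.003),11.3))
c=manip.camera("side"); im=c["color"].copy()
q,R=pose()
for X in (q,(.4667,-.349,.024)): cv2.circle(im,tuple(int(v) for v in proj(c,X)[0]),2,(0,255,0),-1)
cv2.imwrite("pics/s1.png",cv2.resize(im[100:290,340:593],(800,600))[:,:,::-1])
E
```

```text
(array([ 0.13491514,  9.74796526, -0.25033623]), array([ 0.02631122, -0.208942  , -0.12022202]))
```

View pics/s1.png

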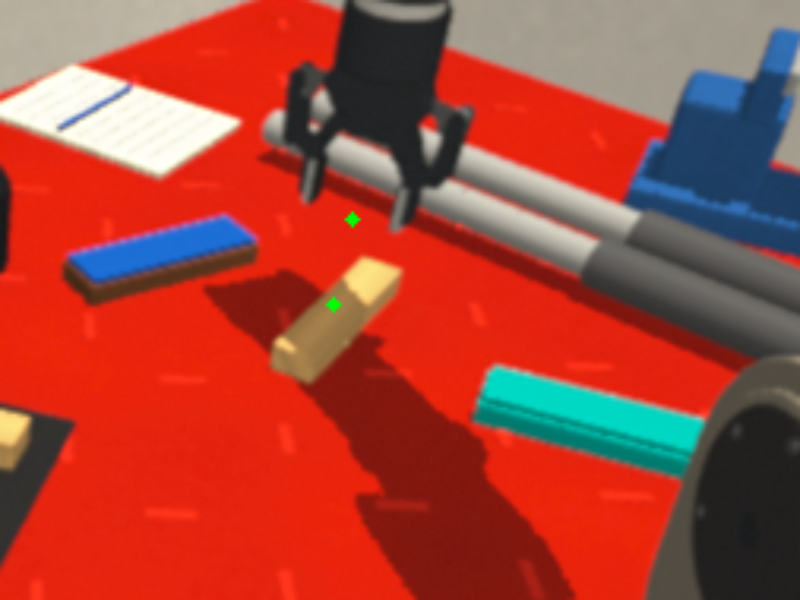

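The crop shows the jaws straddling the slat. The TCP mark at (352,219) sits between and just below the tips, and the slat centre is at (333,304). I'll descend and grip.

Emit:
carry_out:
  targets: [0.1, 1.9, -0.25, 0, 0, 0, 0, 1.9, 0, 0, 0, 0, 0, 1.9, 0, 0, 0, 0, 0, 1.9, 0, 0, 0, 0, 0, 1.4, 0, 0, 0, 0, 0, 0.7, 0, 0, 0, 0, 0, 0, 0, 0, 0, 0]

```text
clock: 2.72
position: [0.464, -0.3525, 0.0031]
ee_rot: [-0.544, 0.545, -0.452, 0.45]
wrist_force: [0.6, 0.9, 0.4]
finger_gap: 0.761
```

Emit:
carry_out:
  targets: [0, 0, 0, 0, 0, 0, 0, 0, 0, 0, 0, 0, 0, 0, 0, 0, 0, 0, 0, 0, 0, 0, 0, 0, 0, 0, 0, 0, 0, 0, 0, 0, 0, 0, 0, 0, 0, 0, 0, 0, 0, 0, 0, 0, 0, 0, 0, 0]
  claw: 0

```text
clock: 3.38
position: [0.4666, -0.3524, 0.0058]
ee_rot: [-0.545, 0.545, -0.449, 0.451]
wrist_force: [-0.9, -0.3, 6.7]
finger_gap: 0.403
```

```bash
python3 - <<'E'
from h import *
print(manip.get_obs()["finger_gap"]*85.4, *pose()[0])
print(step((.5168,.0291,.12),26.6), step((.6098,.0757,.12),26.6))
E
```

```text
34.40092776984144 0.46661989118297603 -0.35238035793951983 0.005766385622027203
(array([-36.47803808, -11.47870939,  12.18762582]), array([ -0.07716588, -15.65642456,   0.1303408 ])) (array([-39.28777425, -11.46809282,  22.20315726]), array([ -0.07716588, -15.65642456,   0.1303408 ]))
```

Emit:
carry_out:
  targets: [0, -1.5, 0, 0, 0, 0, 0, -3, 0, 0, 0, 0, 0, -3, 0, 0, 0, 0, 0, -3, 0, 0, 0, 0, -1.3, -1, 0.4, 0, 0, 0, -2.4, 0, 0.8, 0, 0, 0, -3.3, 0, 1.1, 0, 0, 0, -3.3, 0, 1.1, 0, 0, 0, -3.3, 0, 1.1, 0, 0, 0, -3.3, 0, 1.1, 0, 0, 0]

```text
clock: 4.22
position: [0.488, -0.1728, 0.1191]
ee_rot: [-0.545, 0.546, -0.45, 0.45]
wrist_force: [1.4, 0.1, -1.0]
finger_gap: 0.409
```

Emit:
carry_out:
  targets: [-3.3, 0, 1.1, 0, 0, 0, -3.3, 0, 1.1, 0, 0, 0, -3.3, 0, 1.1, 0, 0, 0, -3.3, 0, 1.1, 0, 0, 0, -3.3, 0, 1.1, 0, 0, 0, -2.4, 0, 0.8, 0, 0, 0, 0, 0, 0, 0, -5.2, 0, 0, 0, 0, 0, -5.2, 0, 0, 0, 0, 0, -5.2, 0, 0, 0, 0, 0, 0, 0]

```text
clock: 5.05
position: [0.5137, 0.0232, 0.119]
ee_rot: [-0.602, 0.602, -0.371, 0.37]
wrist_force: [0.3, 0.9, -0.5]
finger_gap: 0.406
```

```bash
cat >> h.py <<'E'
def held(c,q,lo=(10,60,60),hi=(25,175,255),z=.02,r=.16):
    "rect of held piece: all bare pixels whose point at height z is within r of q"
    pass
E
python3 - <<'E'
from h import *
o=manip.get_obs(); q,R=pose(o); print(q,o["finger_gap"],o["wrist_force"],step((.5168,.0291,.12),26.6))
c=manip.camera("top"); im=c["color"]
a=[int(v) for v in proj(c,q)[0]]; print(a)
x0,y0=a[0]-80,a[1]-60
cv2.imwrite("pics/t2.png",cv2.resize(im[y0:y0+120,x0:x0+160],(800,600))[:,:,::-1]); print(x0,y0)
E
```

```text
[0.51367578 0.02321896 0.11895708] 0.40590171630774585 [ 0.29033967  0.87289765 -0.50310456] (array([-0.38407551, -0.10447518,  0.54398719]), array([ 0.03707467,  0.20416536, -0.02498699]))
[321, 246]
241 186
```

View pics/t2.png

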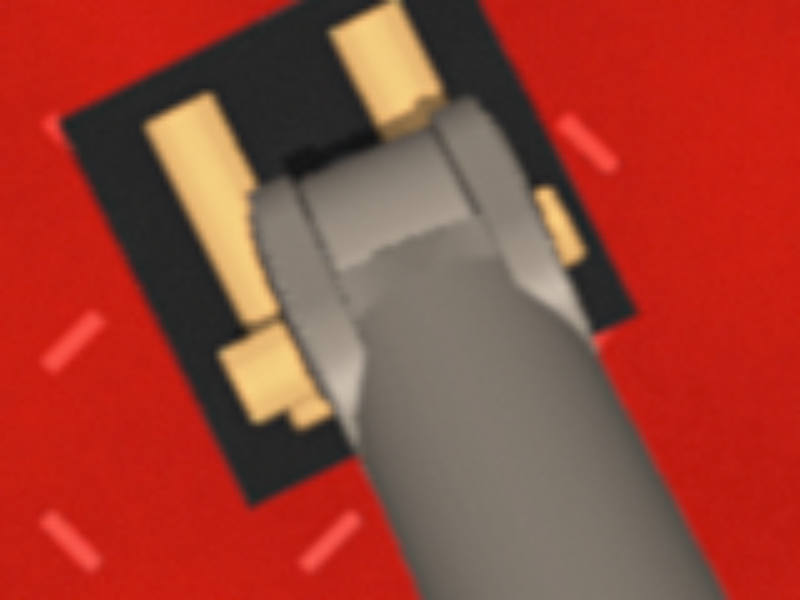

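```bash
python3 - <<'E'
from h import *
c=manip.camera("top"); q,R=pose()
e=unproj(c,[(285,256.6),(291.6,270.8)],q[2]-.0058+.024); print(e, np.linalg.norm(e[0]-e[1]), np.degrees(np.arctan2(*(e[0]-e[1])[::-1])))
m=e.mean(0); a=np.radians(116.6); cen=m-.085*np.array([np.cos(a),np.sin(a)]); print("slat centre",cen,"offset from tcp",cen-q[:2])
print("needed tool shift",R.inv().apply(np.r_[np.array([.5168,.0291])-cen,0])*100)
s=manip.camera("side"); cv2.imwrite("pics/s2.png",cv2.resize(s["color"][150:310,200:413],(800,600))[:,:,::-1])
im=s["color"]
E
```

```text
[[0.48968902 0.10774906]
 [0.4572613  0.09252859]] 0.03582205158218811 25.143758969954078
slat centre [0.51153469 0.02413572] offset from tcp [-0.00235934  0.00140609]
needed tool shift [-2.10401214e-01 -2.37505571e-04  6.92392711e-01]
```

View pics/s2.png

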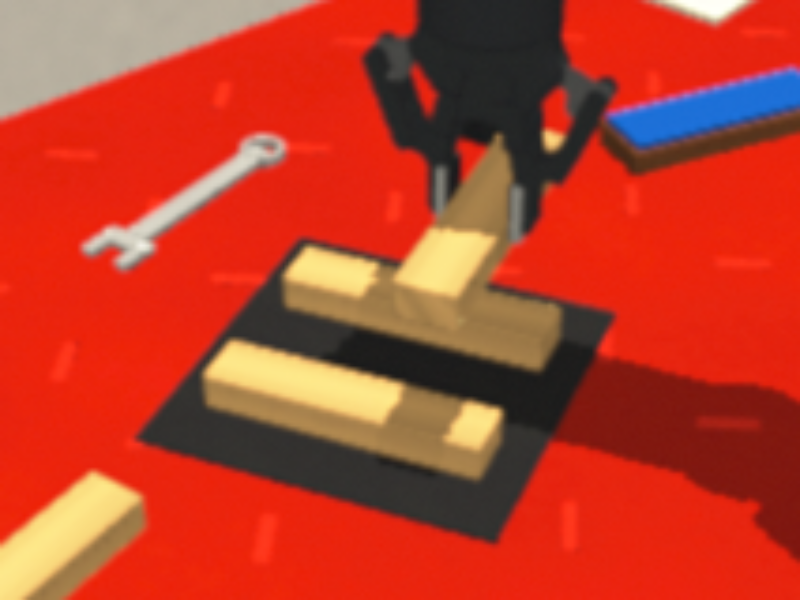

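The side crop shows the held slat level over the far ends, with its near end at (430,270). I'll correct the position and lower it.

Emit:
carry_out:
  targets: [-0.25, 0, 0.65, 0, 0, 0, 0, 1.5, 0, 0, 0, 0, 0, 2, 0, 0, 0, 0, 0, 1.8, 0, 0, 0, 0, 0, 1.3, 0, 0, 0, 0, 0, 0.7, 0, 0, 0, 0, 0, 0.5, 0, 0, 0, 0, 0, 0.3, 0, 0, 0, 0, 0, 0.3, 0, 0, 0, 0, 0, 0, 0, 0, 0]

```text
invalid input at $.targets: expected a multiple of 6 numbers
```

```bash
python3 - <<'E'
from h import *
o=manip.get_obs(); q,R=pose(o); print(q,o["finger_gap"],o["wrist_force"],o["ft_torque"],step((.5168,.0291,.034),26.6))
c=manip.camera("side");f=K(c)
cv2.imwrite("pics/s3.png",cv2.resize(c["color"][190:310,230:390],(800,600),interpolation=cv2.INTER_CUBIC)[:,:,::-1])
E
```

```text
[0.5140435  0.02260533 0.11914901] 0.4051007149571788 [-0.02459029  0.06008296  0.06956536] [-0.02344287 -0.02225103  0.04246724] (array([-0.45784161,  8.51481083,  0.53823866]), array([ 0.01674392, -0.19138518, -0.00843443]))
```

View pics/s3.png

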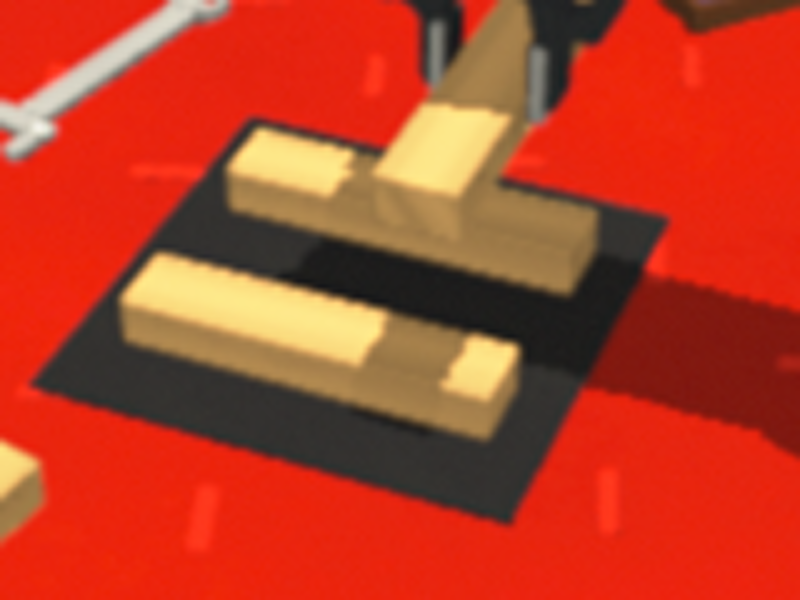

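The call was refused because my list was one number short. The crop shows the slat still held in the air, so I'll resend.

Emit:
carry_out:
  targets: [-0.3, 0, 0.6, 0, 0, 0, 0, 1.5, 0, 0, 0, 0, 0, 2, 0, 0, 0, 0, 0, 1.8, 0, 0, 0, 0, 0, 1.3, 0, 0, 0, 0, 0, 0.7, 0, 0, 0, 0, 0, 0.5, 0, 0, 0, 0, 0, 0.4, 0, 0, 0, 0, 0, 0.3, 0, 0, 0, 0, 0, 0, 0, 0, 0, 0]

```text
clock: 6.08
position: [0.5186, 0.028, 0.0343]
ee_rot: [0.602, -0.601, 0.372, -0.372]
wrist_force: [0.4, -0.6, 0.2]
finger_gap: 0.402
```

```bash
python3 - <<'E'
from h import *
o=manip.get_obs(); q,R=pose(o); print(q,o["finger_gap"],o["wrist_force"],o["ft_torque"],step((.5168,.0291,.034),26.6))
E
```

```text
[0.51861277 0.02798704 0.03429724] 0.4023156736554316 [ 0.35655285 -0.62450574  0.15074032] [-0.01226579  0.03793461 -0.01195818] (array([-0.18060612,  0.02967781, -0.11239429]), array([-0.01336015, -0.04168002,  0.00641522]))
```

Emit:
carry_out:
  targets: [0, 0.1, 0, 0, 0, 0, 0, 0.1, 0, 0, 0, 0, 0, 0, 0, 0, 0, 0]

```text
clock: 6.33
position: [0.5189, 0.028, 0.0337]
ee_rot: [0.602, -0.601, 0.371, -0.372]
wrist_force: [-3.3, -1.3, 10.7]
finger_gap: 0.405
```

Emit:
carry_out:
  targets: [0, 0, 0, 0, 0, 0, 0, 0, 0, 0, 0, 0, 0, 0, 0, 0, 0, 0, 0, 0, 0, 0, 0, 0, 0, 0, 0, 0, 0, 0, 0, -1.5, 0, 0, 0, 0, 0, -3, 0, 0, 0, 0, 0, -3, 0, 0, 0, 0, 0, -3, 0, 0, 0, 0]
  claw: 6

```text
clock: 7.08
position: [0.5179, 0.028, 0.1381]
ee_rot: [-0.601, 0.602, -0.372, 0.371]
wrist_force: [0.9, -0.9, 0.2]
finger_gap: 0.702
```

```bash
python3 - <<'E'
from h import *
q,R=pose(); print(q,step((.543,.319,.11),15.1))
E
```

```text
[0.51789467 0.02802324 0.13813705] (array([-24.89613872,   2.81869257,  15.26865169]), array([ 0.06539429, 11.48185178, -0.04246368]))
```

Emit:
carry_out:
  targets: [-3.1, 0, 1.9, 0, 0, 0, -3.1, 0, 1.9, 0, 0, 0, -3.1, 0, 1.9, 0, 0, 0, -3.1, 0, 1.9, 0, 0, 0, -3.1, 0.7, 1.9, 0, 0, 0, -3.1, 0.7, 1.9, 0, 0, 0, -3.1, 0.7, 1.9, 0, 0, 0, -3.2, 0.7, 2, 0, 0, 0, 0, 0, 0, 0, 5.8, 0, 0, 0, 0, 0, 5.7, 0]

```text
clock: 7.92
position: [0.5424, 0.3226, 0.1084]
ee_rot: [0.561, -0.561, 0.431, -0.429]
wrist_force: [-0.5, -0.0, 1.0]
finger_gap: 0.707
```

Emit:
carry_out:
  targets: [0, 0, 0, 0, 0, 0, 0, 0, 0, 0, 0, 0]

```text
clock: 8.08
position: [0.5438, 0.3188, 0.109]
ee_rot: [-0.562, 0.562, -0.429, 0.429]
wrist_force: [-0.3, 0.0, 0.6]
finger_gap: 0.704
```

```bash
python3 - <<'E'
from h import *
q,R=pose(); print(q,step((.543,.319,.004),15.1))
c=manip.camera("top")
for r in rects(c,(12,60,150),(25,160,255),.052,200): print("bare52",*r)
for r in rects(c,(12,60,150),(25,160,255),.024,200): print("bare24",*r)
E
```

```text
[0.54382836 0.3188241  0.10902288] (array([-0.04605808, 10.50228336, -0.07168606]), array([0.01969094, 0.13248289, 0.0399674 ]))
bare52 [313.1 226.7] [0.5653 0.0444] 26.5 [0.1675 0.1542]
bare24 [313.1 226.7] [0.5675 0.0447] 26.5 [0.1707 0.1572]
```

Emit:
carry_out:
  targets: [0, 1.7, 0, 0, 0, 0, 0, 2.2, 0, 0, 0, 0, 0, 2.2, 0, 0, 0, 0, 0, 2, 0, 0, 0, 0, 0, 1.4, 0, 0, 0, 0, 0, 1, 0, 0, 0, 0, 0, 0, 0, 0, 0, 0]

```text
clock: 8.72
position: [0.543, 0.3179, 0.0024]
ee_rot: [-0.56, 0.562, -0.43, 0.43]
wrist_force: [0.6, -0.2, -1.3]
finger_gap: 0.701
```

Emit:
carry_out:
  targets: [0, 0, 0, 0, 0, 0, 0, 0, 0, 0, 0, 0, 0, 0, 0, 0, 0, 0, 0, 0, 0, 0, 0, 0, 0, 0, 0, 0, 0, 0, 0, 0, 0, 0, 0, 0, 0, 0, 0, 0, 0, 0]
  claw: 0

```text
clock: 9.3
position: [0.5448, 0.3197, 0.0057]
ee_rot: [0.562, -0.561, 0.43, -0.43]
wrist_force: [-0.3, -0.5, 6.7]
finger_gap: 0.405
```

```bash
python3 - <<'E'
from h import *
q,R=pose(); print(q,step((.6098,.0757,.14),26.6))
c=manip.camera("top")
cv2.imwrite("pics/t4.png",cv2.resize(c["color"][150:300,180:380],(800,600),interpolation=cv2.INTER_CUBIC)[:,:,::-1])
E
```

```text
[0.54479572 0.31972931 0.00572234] (array([ 25.24601409, -13.44249836,  -0.03905085]), array([ -0.13300999, -11.52614663,  -0.01994963]))
```

View pics/t4.png

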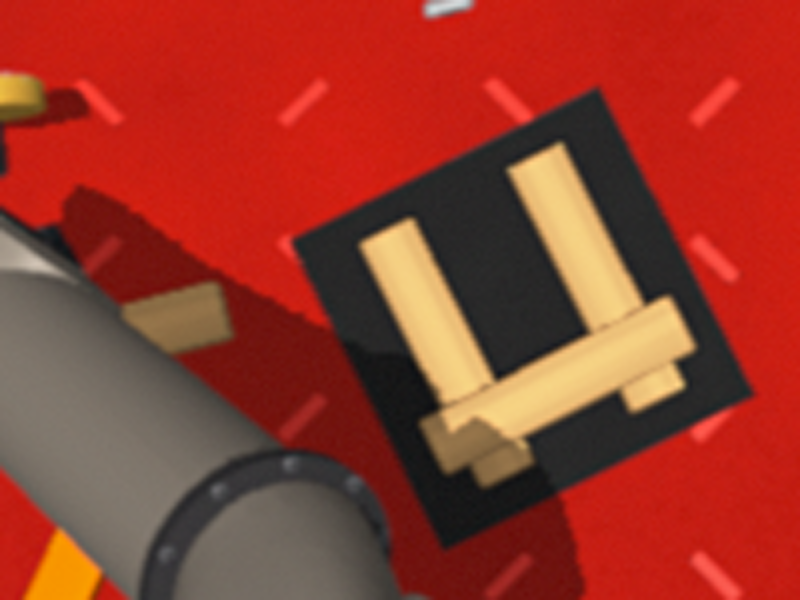

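The crop shows slat 1 lying square across the near ends, centred at about (558,384). Now I'll lift and carry the second slat.

Emit:
carry_out:
  targets: [0, -1.5, 0, 0, 0, 0, 0, -3, 0, 0, 0, 0, 0, -3, 0, 0, 0, 0, 0, -3, 0, 0, 0, 0, 0, -3, 0, 0, 0, 0, 1.5, 0, 0, 0, 0, 0, 2.5, 0, 0, 0, 0, 0, 3.4, 0, 0, 0, 0, 0, 3.4, 0, 0, 0, 0, 0, 3.4, 0, 0, 0, 0, 0]

```text
clock: 10.18
position: [0.5807, 0.1803, 0.1399]
ee_rot: [-0.561, 0.561, -0.43, 0.43]
wrist_force: [0.2, -0.5, -0.9]
finger_gap: 0.404
```

Emit:
carry_out:
  targets: [3.4, 0, 0, 0, 0, 0, 3.4, 0, 0, 0, 0, 0, 2.5, 0, 0, 0, 0, 0, 1.5, 0, 0, 0, 0, 0, 0, 0, 0, 0, -5.8, 0, 0, 0, 0, 0, -5.7, 0, 0, 0, 0, 0, 0, 0, 0, 0, 0, 0, 0, 0]

```text
clock: 10.85
position: [0.6086, 0.0774, 0.1396]
ee_rot: [0.601, -0.601, 0.373, -0.373]
wrist_force: [0.7, -0.3, -2.1]
finger_gap: 0.405
```

```bash
python3 - <<'E'
from h import *
q,R=pose(); print(q,manip.get_obs()["finger_gap"],step((.6098,.0757,.034),26.6))
c=manip.camera("top")
w=unproj(c,[(180+420/4,150+418/4),(180+669/4,150+296/4),(180+696/4,150+348/4),(180+447/4,150+474/4)],.052); print("slat1 centre",w.mean(0),"goal .5168 .0291", np.degrees(np.arctan2(*(w[1]-w[0])[::-1])))
x0,y0=(proj(c,q)[0]-[80,60]).astype(int); print(x0,y0)
cv2.imwrite("pics/t5.png",cv2.resize(c["color"][y0:y0+120,x0:x0+160],(800,600),interpolation=cv2.INTER_CUBIC)[:,:,::-1])
E
```

```text
[0.60862853 0.07744185 0.13959756] 0.4047703057721661 (array([ 0.21062989, 10.55970574,  0.02769915]), array([ 0.00117774, -0.19895962, -0.01368827]))
slat1 centre [0.51804954 0.0286432 ] goal .5168 .0291 -63.77789746863915
218 144
```

View pics/t5.png

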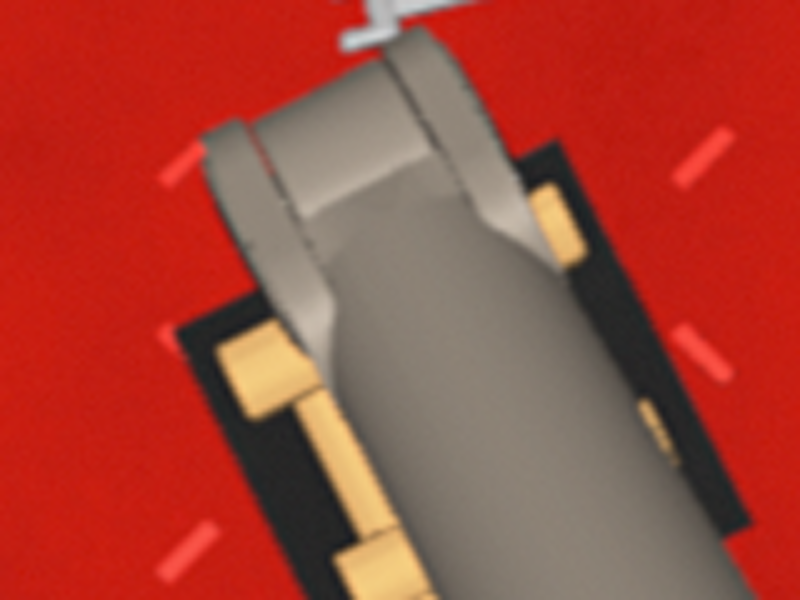

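```bash
python3 - <<'E'
from h import *
c=manip.camera("top"); q,R=pose()
e=unproj(c,np.array([(215,349),(251,420),(586,258),(549,182)])/5+[218,144],q[2]-.0057+.024); cen=e.mean(0)
d=(e[0]+e[1]-e[2]-e[3])/2; print(cen,np.linalg.norm(d),np.degrees(np.arctan2(d[1],d[0])), cen-q[:2])
print(R.inv().apply(np.r_[np.array([.6098,.0757])-cen,0])*100)
E
```

```text
[0.60732092 0.07743832] 0.16884310065755231 116.41609829639759 [-0.00139597 -0.00035469]
[2.66042943e-01 8.32722713e-06 1.44557803e-01]
```

Held slat 2 shows at (266,330) in the crop, with both ends visible at the right length and angle. A 3 mm correction is needed, then I'll lower it.

Emit:
carry_out:
  targets: [0.25, 1.5, 0.1, 0, 0, 0, 0, 2.2, 0, 0, 0, 0, 0, 2.2, 0, 0, 0, 0, 0, 1.8, 0, 0, 0, 0, 0, 1.2, 0, 0, 0, 0, 0, 0.7, 0, 0, 0, 0, 0, 0.5, 0, 0, 0, 0, 0, 0.3, 0, 0, 0, 0, 0, 0.1, 0, 0, 0, 0, 0, 0, 0, 0, 0, 0]

```text
clock: 11.78
position: [0.6114, 0.076, 0.0348]
ee_rot: [0.602, -0.601, 0.371, -0.372]
wrist_force: [0.2, -0.2, -1.6]
finger_gap: 0.408
```

Emit:
carry_out:
  targets: [0, 0.1, 0, 0, 0, 0, 0, 0, 0, 0, 0, 0]

```text
clock: 11.95
position: [0.6113, 0.0759, 0.0339]
ee_rot: [0.602, -0.601, 0.371, -0.372]
wrist_force: [-0.0, 0.4, -0.5]
finger_gap: 0.403
```

Emit:
carry_out:
  targets: [0, 0.1, 0, 0, 0, 0, 0, 0, 0, 0, 0, 0]

```text
clock: 12.12
position: [0.6114, 0.0759, 0.0337]
ee_rot: [0.602, -0.601, 0.371, -0.372]
wrist_force: [-2.8, -0.4, 7.5]
finger_gap: 0.408
```

Emit:
carry_out:
  targets: [0, 0, 0, 0, 0, 0, 0, 0, 0, 0, 0, 0, 0, 0, 0, 0, 0, 0, 0, 0, 0, 0, 0, 0, 0, 0, 0, 0, 0, 0, 0, -1.5, 0, 0, 0, 0, 0, -3, 0, 0, 0, 0, 0, -3, 0, 0, 0, 0, 0, -3, 0, 0, 0, 0, 0, -2, 0, 0, 0, 0]
  claw: 6

```text
clock: 12.95
position: [0.6119, 0.0763, 0.1602]
ee_rot: [0.602, -0.601, 0.371, -0.372]
wrist_force: [0.5, 0.2, 0.2]
finger_gap: 0.703
```

Emit:
carry_out:
  targets: [0, 0, 0, 0, 7, 0, 0, 0, 0, 0, 7, 0, 0, 0, 0, 0, 7, 0, 0, 0, 0, 0, 7, 0, 0, 0, 0, 0, 7, 0, 0, 0, 0, 0, 7, 0, 0, 0, 0, 0, 0, 0]
  claw: 7.6

```text
clock: 13.53
position: [0.6108, 0.076, 0.1573]
ee_rot: [-0.427, 0.427, -0.563, 0.564]
wrist_force: [0.1, 0.5, -0.3]
finger_gap: 0.888
```

```bash
python3 - <<'E'
from h import *
q,R=pose(); print(q,step((.6213,-.3095,.11),164.6))
E
```

```text
[0.61078757 0.07602654 0.15727443] (array([36.83675643,  4.73744733, 11.41800988]), array([-0.0008034 , -0.2590748 ,  0.01530226]))
```

Emit:
carry_out:
  targets: [3.68, 0, 1.14, 0, 0, 0, 3.68, 0, 1.14, 0, 0, 0, 3.68, 0, 1.14, 0, 0, 0, 3.68, 0, 1.14, 0, 0, 0, 3.68, 0, 1.14, 0, 0, 0, 3.68, 0, 1.14, 0, 0, 0, 3.68, 0, 1.14, 0, 0, 0, 3.68, 0, 1.14, 0, 0, 0, 3.68, 0, 1.14, 0, 0, 0, 3.68, 0, 1.14, 0, 0, 0]

```text
clock: 14.37
position: [0.6225, -0.3112, 0.1572]
ee_rot: [0.43, -0.43, 0.562, -0.562]
wrist_force: [-0.3, -0.3, -0.3]
finger_gap: 0.89
```

Emit:
carry_out:
  targets: [0, 2.5, 0, 0, 0, 0, 0, 2.2, 0, 0, 0, 0, 0, 0, 0, 0, 0, 0]

```text
clock: 14.62
position: [0.6195, -0.3091, 0.1053]
ee_rot: [0.428, -0.43, 0.565, -0.56]
wrist_force: [-1.8, 0.5, -0.8]
finger_gap: 0.89
```

```bash
python3 - <<'E'
from h import *
q,R=pose(); print(q,step((.6213,-.3095,.0035),164.6))
c=manip.camera("top")
w=unproj(c,[(313.1,226.7)],.052)
m=cv2.inRange(cv2.cvtColor(c["color"],cv2.COLOR_RGB2HSV),np.array((12,60,150)),np.array((25,160,255)))
u=np.array([np.cos(np.radians(26.6)),np.sin(np.radians(26.6))])
a=c["color"][160:295,220:400]; b=manip.camera("side")["color"][120:255,300:480]
cv2.imwrite("pics/t6.png",np.hstack([cv2.resize(a,(400,300),interpolation=cv2.INTER_CUBIC),cv2.resize(b,(400,300),interpolation=cv2.INTER_CUBIC)])[:,:,::-1])
E
```

```text
[ 0.61952523 -0.30906652  0.10527944] (array([6.70636749e-03, 1.01761707e+01, 2.63484285e-01]), array([ 0.45528084,  0.0883394 , -0.06587736]))
```

View pics/t6.png

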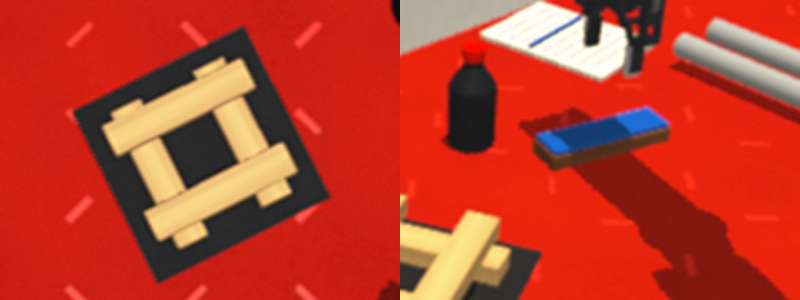

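The left panel shows both crossing slats square near the ends, at about (180,105) and (222,192). In the right panel the open jaws stand over the blue-faced board at (600,135). I'll descend.

Emit:
carry_out:
  targets: [0, 1.6, 0.15, 0, 0, 0, 0, 2.2, 0, 0, 0, 0, 0, 2.2, 0, 0, 0, 0, 0, 2, 0, 0, 0, 0, 0, 1.3, 0, 0, 0, 0, 0, 0.7, 0, 0, 0, 0, 0, 0, 0, 0, 0, 0, 0, 0, 0, 0, 0, 0]

```text
clock: 15.38
position: [0.6251, -0.3096, 0.0111]
ee_rot: [-0.429, 0.428, -0.562, 0.563]
wrist_force: [0.5, 0.4, 0.3]
finger_gap: 0.89
```

Emit:
carry_out:
  targets: [0, 0.4, -0.1, 0, 0, 0, 0, 0.3, 0, 0, 0, 0, 0, 0, 0, 0, 0, 0]

```text
clock: 15.63
position: [0.6234, -0.3094, 0.0035]
ee_rot: [-0.428, 0.428, -0.562, 0.563]
wrist_force: [-0.7, -0.2, -0.6]
finger_gap: 0.89
```

Emit:
carry_out:
  targets: [0, 0, 0, 0, 0, 0, 0, 0, 0, 0, 0, 0, 0, 0, 0, 0, 0, 0, 0, 0, 0, 0, 0, 0, 0, 0, 0, 0, 0, 0, 0, 0, 0, 0, 0, 0, 0, 0, 0, 0, 0, 0]
  claw: 0

```text
clock: 16.22
position: [0.6239, -0.3096, 0.0041]
ee_rot: [-0.429, 0.428, -0.562, 0.563]
wrist_force: [-1.0, 0.1, 5.4]
finger_gap: 0.593
```

```bash
python3 - <<'E'
from h import *
q,R=pose(); print(q,manip.get_obs()["finger_gap"]*85.4,step((.5633,.0524,.14),116.6))
E
```

```text
[ 0.62392277 -0.30956152  0.00405124] 50.64973355124465 (array([-33.2752265 , -13.61869504, -15.46039217]), array([-6.81975564e-02,  4.79657233e+01, -1.99382848e-02]))
```

Emit:
carry_out:
  targets: [0, -1.5, 0, 0, 0, 0, 0, -3, 0, 0, 0, 0, 0, -3, 0, 0, 0, 0, 0, -3, 0, 0, 0, 0, 0, -3, 0, 0, 0, 0, -1.4, 0, -0.65, 0, 0, 0, -2.4, 0, -1.1, 0, 0, 0, -3.2, 0, -1.5, 0, 0, 0, -3.2, 0, -1.5, 0, 0, 0, -3.2, 0, -1.5, 0, 0, 0]

```text
clock: 17.05
position: [0.5977, -0.1619, 0.1383]
ee_rot: [0.428, -0.428, 0.563, -0.563]
wrist_force: [0.4, 0.8, -1.8]
finger_gap: 0.591
```

Emit:
carry_out:
  targets: [-3.2, 0, -1.5, 0, 0, 0, -3.2, 0, -1.5, 0, 0, 0, -3.2, 0, -1.5, 0, 0, 0, -3.2, 0, -1.5, 0, 0, 0, -3.2, 0, -1.5, 0, 0, 0, -2.4, 0, -1.1, 0, 0, 0, -1.5, 0, -0.65, 0, 0, 0, 0, 0, 0, 0, 6.9, 0, 0, 0, 0, 0, 6.9, 0, 0, 0, 0, 0, 6.9, 0]

```text
clock: 17.88
position: [0.5617, 0.0536, 0.1383]
ee_rot: [0.319, -0.319, 0.631, -0.631]
wrist_force: [-0.2, 0.2, -0.5]
finger_gap: 0.588
```

Emit:
carry_out:
  targets: [0, 0, 0, 0, 6.9, 0, 0, 0, 0, 0, 6.8, 0, 0, 0, 0, 0, 6.8, 0, 0, 0, 0, 0, 6.8, 0, 0, 0, 0, 0, 0, 0, 0, 0, 0, 0, 0, 0]

```text
clock: 18.38
position: [0.5621, 0.0531, 0.1383]
ee_rot: [-0.164, 0.164, -0.688, 0.688]
wrist_force: [0.5, -0.4, -1.0]
finger_gap: 0.589
```

```bash
python3 - <<'E'
from h import *
q,R=pose(); print(q,manip.get_obs()["finger_gap"]*85.4,step((.5633,.0524,.054),116.6))
c=manip.camera("top"); x0,y0=(proj(c,q)[0]-[80,60]).astype(int); print(x0,y0)
m=cv2.inRange(cv2.cvtColor(c["color"],cv2.COLOR_RGB2HSV),np.array((105,120,60)),np.array((125,255,255)))
cv2.imwrite("pics/t7.png",cv2.resize(c["color"][y0:y0+120,x0:x0+160],(800,600),interpolation=cv2.INTER_CUBIC)[:,:,::-1])
E
```

```text
[0.5620815  0.05314339 0.13830409] 50.30634598247692 (array([-0.07922945,  8.43037965,  0.12076327]), array([-0.00361228,  0.19571095,  0.02702061]))
228 165
```

View pics/t7.png

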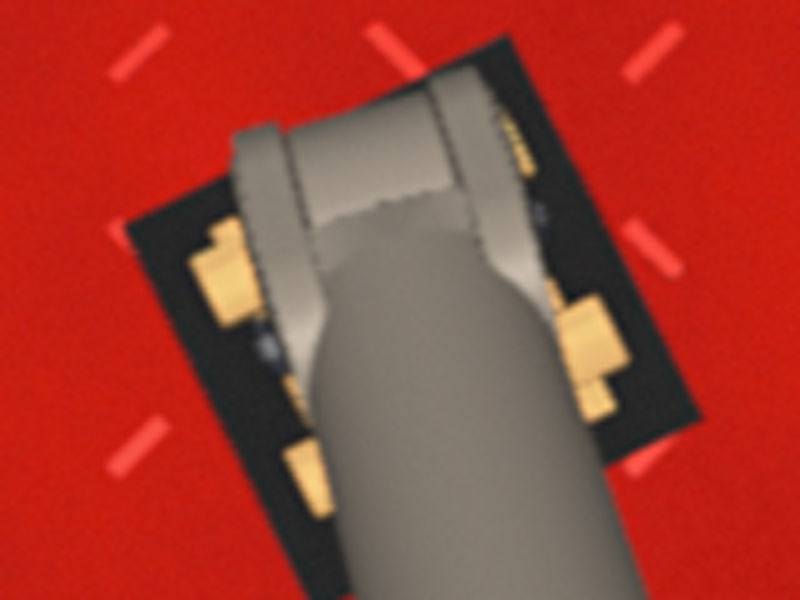

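The board is hidden under the arm in the top view, so I'll measure it numerically from the side view.

```bash
python3 - <<'E'
from h import *
q,R=pose(); c=manip.camera("side"); hs=cv2.cvtColor(c["color"],cv2.COLOR_RGB2HSV)
m=cv2.inRange(hs,np.array((100,120,40)),np.array((125,255,255)))
p=proj(c,q)[0]; v,u=np.nonzero(m); k=np.hypot(u-p[0],v-p[1])<110; pts=np.c_[u[k],v[k]]; print(p,len(pts))
w=unproj(c,pts,q[2]-.004+.025)-[.5633,.0524]
a=np.radians(26.6); U=w@[np.cos(a),np.sin(a)]; N=w@[-np.sin(a),np.cos(a)]
k=(abs(U)<.12)&(abs(N)<.06)
print(k.sum(), "U",U[k].min(),U[k].max(),"N",N[k].min(),N[k].max())
for x in np.arange(-.09,.09,.015):
    s=k&(abs(U-x)<.0075)
    if s.any(): print(round(x,3),s.sum(),N[s].min().round(4),N[s].max().round(4))
E
```

```text
[301.24492804 198.13018888] 825
810 U -0.0879573655977234 0.07259271269654015 N -0.023819673789910224 0.031151824693054064
-0.09 36 -0.0155 0.0283
-0.075 98 -0.0167 0.0303
-0.06 99 -0.0188 0.03
-0.045 98 -0.018 0.0305
-0.03 96 -0.0164 0.0305
-0.015 85 -0.0218 0.0294
0.0 37 -0.0238 0.0054
0.015 22 0.013 0.031
0.03 43 0.0028 0.0307
0.045 79 -0.0174 0.0309
0.06 87 -0.0158 0.0312
0.075 30 -0.0146 0.0293
```

Emit:
carry_out:
  targets: [-0.1, 1.5, 0.1, 0, 0, 0, 0, 2, 0, 0, 0, 0, 0, 2, 0, 0, 0, 0, 0, 1.3, 0, 0, 0, 0, 0, 0.7, 0, 0, 0, 0, 0, 0.3, 0, 0, 0, 0, 0, 0, 0, 0, 0, 0]

```text
clock: 19.07
position: [0.5637, 0.0524, 0.06]
ee_rot: [0.162, -0.163, 0.688, -0.688]
wrist_force: [0.0, 0.5, -0.2]
finger_gap: 0.587
```

```bash
cat > m.py <<'E'
from h import *
q,R=pose(); print(q, manip.get_obs()["wrist_force"], "calc U,N tcp:", end=" ")
a=np.radians(26.6); B=np.array([[np.cos(a),np.sin(a)],[-np.sin(a),np.cos(a)]]); print(B@(q[:2]-[.5633,.0524]))
def ext(cam,lo,hi,z,tag,lim=(.12,.06)):
    c=manip.camera(cam); m=cv2.inRange(cv2.cvtColor(c["color"],cv2.COLOR_RGB2HSV),np.array(lo),np.array(hi))
    v,u=np.nonzero(m); p=proj(c,np.r_[.5633,.0524,z])[0]; k=np.hypot(u-p[0],v-p[1])<110
    w=(unproj(c,np.c_[u[k],v[k]],z)-[.5633,.0524])@B.T
    w=w[(abs(w[:,0])<lim[0])&(abs(w[:,1])<lim[1])]
    lo_,hi_=np.percentile(w,[.7,99.3],axis=0) if len(w) else (0,0); print(tag,len(w),"lo",np.round(lo_,4),"hi",np.round(hi_,4),"mid",np.round((lo_+hi_)/2,4))
E
python3 - <<'E'
from m import *
ext("side",(100,120,40),(125,255,255),max(q[2]-.004,.052)+.025,"blue side")
c=manip.camera("side"); im=c["color"]
n=lambda U,N,z:proj(c,np.r_[np.array([.5633,.0524])+B.T@[U,N],z])[0]
# expected corners of near ends of the slats vs picture
big=cv2.resize(im[180:300,230:390],(800,600),interpolation=cv2.INTER_CUBIC)
for U in (-.07,-.034,.034,.07):
  for N in (.085,-.085):
    x=(n(U,N,.052)-[230,180]+.5)*5; cv2.circle(big,tuple(int(v) for v in x),3,(0,255,0),-1)
cv2.imwrite("pics/s8.png",big[:,:,::-1])
E
```

```text
[0.56371138 0.0524175  0.05997593] [ 0.00068341  0.45736016 -0.15062552] calc U,N tcp: [ 0.00037568 -0.00016855]
blue side 771 lo [-0.0859 -0.0219] hi [0.0732 0.0281] mid [-0.0063  0.0031]
```

View pics/s8.png

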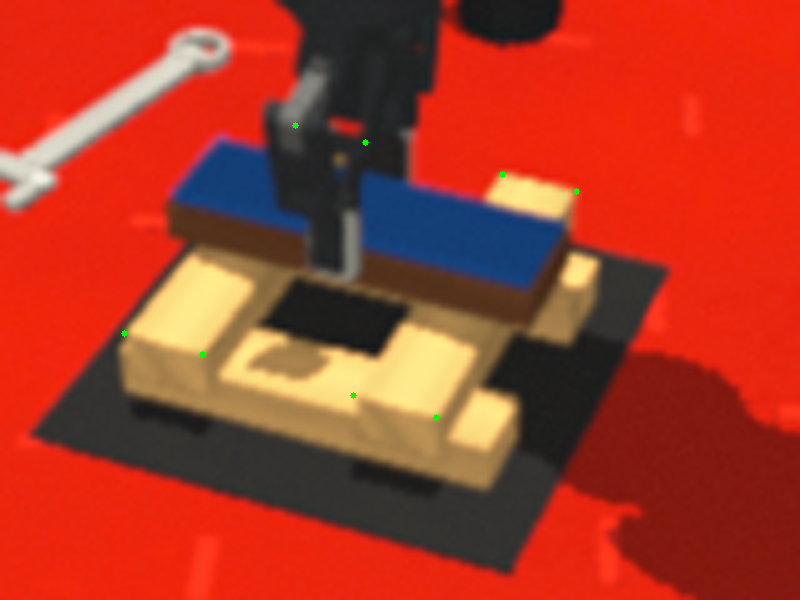

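The side crop shows the board level just above the crib, blue face up from (170,205) to (570,240). It sits about 5 mm towards the near end. The fingers clear the slats. I'll shift it 4 mm and lower.

Emit:
carry_out:
  targets: [-0.4, 0, 0, 0, 0, 0, 0, 0.2, 0, 0, 0, 0, 0, 0.1, 0, 0, 0, 0, 0, 0, 0, 0, 0, 0]

```text
clock: 19.5
position: [0.5675, 0.0543, 0.0573]
ee_rot: [-0.163, 0.163, -0.688, 0.688]
wrist_force: [0.5, -0.4, -1.3]
finger_gap: 0.592
```

Emit:
carry_out:
  targets: [0, 0.1, 0, 0, 0, 0, 0, 0, 0, 0, 0, 0]

```text
clock: 19.67
position: [0.5674, 0.0542, 0.0562]
ee_rot: [-0.162, 0.163, -0.688, 0.688]
wrist_force: [0.2, 0.1, -1.2]
finger_gap: 0.585
```

Emit:
carry_out:
  targets: [0, 0.1, 0, 0, 0, 0, 0, 0, 0, 0, 0, 0]

```text
clock: 19.83
position: [0.5674, 0.0542, 0.056]
ee_rot: [-0.162, 0.163, -0.688, 0.688]
wrist_force: [-2.6, 0.3, 6.2]
finger_gap: 0.589
```

Emit:
carry_out:
  targets: [0, 0.1, 0, 0, 0, 0, 0, 0, 0, 0, 0, 0]

```text
clock: 20.0
position: [0.5674, 0.0542, 0.0559]
ee_rot: [-0.162, 0.162, -0.688, 0.688]
wrist_force: [-5.9, -1.1, 14.6]
finger_gap: 0.591
```

Emit:
carry_out:
  targets: [0, 0, 0, 0, 0, 0, 0, 0, 0, 0, 0, 0, 0, 0, 0, 0, 0, 0, 0, 0, 0, 0, 0, 0, 0, 0, 0, 0, 0, 0, 0, -1.5, 0, 0, 0, 0, 0, -3, 0, 0, 0, 0, 0, -3, 0, 0, 0, 0, 0, -3, 0, 0, 0, 0, 0, -3, 0, 0, 0, 0]
  claw: 7.2

```text
clock: 20.83
position: [0.5672, 0.0542, 0.1905]
ee_rot: [0.162, -0.163, 0.688, -0.688]
wrist_force: [0.4, 0.2, -0.4]
finger_gap: 0.846
```

Emit:
carry_out:
  targets: [0, 0, -3.5, 0, 0, 0, 0, 0, -3.5, 0, 0, 0, 0, 0, -3.5, 0, 0, 0, 0, 0, -3.5, 0, 0, 0, 0, 0, -3.5, 0, 0, 0, 0, 0, -3.5, 0, 0, 0, 0, 0, 0, 0, 0, 0, 0, 0, 0, 0, 0, 0]

```text
clock: 21.5
position: [0.4723, 0.2444, 0.1893]
ee_rot: [0.164, -0.164, 0.688, -0.688]
wrist_force: [-0.1, -1.5, -0.7]
finger_gap: 0.842
```

```bash
python3 - <<'E'
from m import *
for r in rects(manip.camera("top"),(105,120,60),(125,255,255),.077): print("blue",*r)
ext("top",(105,120,60),(125,255,255),.077,"blue top"); ext("side",(100,120,40),(125,255,255),.077,"blue side")
c=manip.camera("top"); m=cv2.inRange(cv2.cvtColor(c["color"],cv2.COLOR_RGB2HSV),np.array((12,60,60)),np.array((25,175,255)))
v,u=np.nonzero(m); k=(abs(u-312)<50)&(abs(v-230)<50)
w=(unproj(c,np.c_[u[k],v[k]],.052)-[.5633,.0524])@B.T
for s in(1,-1):
  x=w[(abs(w[:,0]*s-.052)<.0125)]   # strip along each crossing slat
  print("slat",s,"N ends",np.percentile(x[:,1],[.5,99.5]).round(4),"U edges at N ends",[np.percentile(w[(w[:,0]*s>.01)&(abs(w[:,1]*t-.080)<.003)][:,0],[2,98]).round(4) for t in(1,-1)])
cv2.imwrite("pics/t9.png",cv2.resize(c["color"][170:290,235:395],(800,600),interpolation=cv2.INTER_CUBIC)[:,:,::-1])
E
```

```text
[0.4722531  0.24438791 0.1893051 ] [-0.10847792 -1.45553584 -0.67751177] calc U,N tcp: [0.00455436 0.21243388]
blue [629.  315.5] [ 0.3522 -0.7089] 178.4 [0.1447 0.0479]
blue [309.2 225.9] [0.5652 0.0536] 26.6 [0.1634 0.0462]
blue top 1302 lo [-0.0773 -0.0217] hi [0.0829 0.0233] mid [0.0028 0.0008]
blue side 984 lo [-0.0812 -0.02  ] hi [0.0788 0.0267] mid [-0.0012  0.0033]
slat 1 N ends [-0.0872  0.0875] U edges at N ends [array([0.0341, 0.073 ]), array([0.0338, 0.0723])]
slat -1 N ends [-0.087   0.0872] U edges at N ends [array([-0.0693, -0.0311]), array([-0.0701, -0.0307])]
```

```bash
python3 - <<'E'
from m import *
c=manip.camera("top"); m=cv2.inRange(cv2.cvtColor(c["color"],cv2.COLOR_RGB2HSV),np.array((12,60,60)),np.array((25,175,255)))
v,u=np.nonzero(m); k=(abs(u-312)<50)&(abs(v-230)<50)
w=(unproj(c,np.c_[u[k],v[k]],.028)-[.5633,.0524])@B.T
for s in(1,-1):
  x=w[abs(w[:,1]*s-.052)<.012]; print("base",s,"U ends",np.percentile(x[:,0],[.5,99.5]).round(4))
  for t in (1,-1):
    y=w[(abs(w[:,0]*t-.082)<.003)&(w[:,1]*s>.01)]; print("  N edges at end",t,np.percentile(y[:,1],[2,98]).round(4))
o=cv2.cvtColor(cv2.imread("pics/top0.png"),cv2.COLOR_BGR2RGB); d=np.abs(o.astype(int)-c["color"]).max(2)
for n,(a,b,e,f) in dict(wrench=(280,120,358,156),oiler=(392,138,428,176),gauge=(145,165,195,198)).items(): print(n,"changed px",(d[b:f,a:e]>60).sum())
manip.finish_job()
E
```

```text
[0.47427671 0.24057102 0.18914034] [-0.20539886  0.60504618 -0.33990023] calc U,N tcp: [0.00465473 0.2081149 ]
base 1 U ends [-0.0872  0.0859]
  N edges at end 1 [0.033 0.071]
  N edges at end -1 [0.0327 0.0706]
base -1 U ends [-0.0867  0.0863]
  N edges at end 1 [-0.0706 -0.031 ]
  N edges at end -1 [-0.0712 -0.0322]
wrench changed px 0
oiler changed px 0
gauge changed px 0
the job is handed in; nothing more can be done
```

The crib is finished and handed in at about 22 s. Both bare slats lie across the first layer, and the blue-faced board is on top, released. The gripper is open and clear of everything.

Last checks:
- **Crossing slats:** the top camera puts them at about +53 and −50.5 mm from the crib middle, against the 52 mm wanted. They are centred lengthwise within 1 mm and square within about 1°.
- **Blue-faced board:** blue face up. The top camera puts it about 3 mm off along its length and 1 mm across, at 26.6°, the same angle as the first layer.
- **First layer:** within about 2 mm of where it started.
- **Gauge stand, wrench and oil bottle:** no pixels changed from the first picture.

Checks that failed or disagreed:
- The side camera reads the board at about −1 mm along its length and +3 mm across. That differs from the top camera by 2 to 4 mm but is still inside the 12 mm limit.
- One move call was refused because my list was short a number; I resent it and nothing moved.
- The picture limit stopped me viewing the last top picture, so the final checks are numbers only.

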